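# Reset the tripped tilt drive through its guarded reset hole

## Task

The instrument's tilt drive has tripped and must be held in reset: on its control box, first swing the lever round onto the long neutral mark, which brings the hole of the lever's guard disc over the reset hole in the lid. Then take the slim reset stylus out of the tool stand, put its pin down through both holes and press the recessed reset button fully down. Finish still gripping the stylus and holding the button down with it, with the lever left on the neutral mark and the two thick-handled nut drivers left standing in the stand.

Things in the scene. Friction and masses are not known exactly. Their poses are not given: they have to be found in the camera images.
- control_box: Control box of the tilt drive, fixed to the bench: white case 120 (x) x 170 (y) x 58 mm high, aluminium lid; on it a lever with a round guard disc that lies over the reset hole. Origin at the centre of its underside; z up, y along its long side. The instrument stands behind (from x = 0.56 m); its black knob overhangs the bench at x 0.50 to 0.53, y 0.16 to 0.23, z 0.22 to 0.28 m.
- lever (a joint): Lever's angle in rad about the upright axis through lever_pivot, -0.5 to 1.0. 0 = neutral: its arm points along the box's +y, over the one long thick mark on the lid (other marks are short and thin, every 0.25 rad). Positive = arm turned clockwise seen from above (from the box's +y toward its +x). Starts at 0.45 to 0.95; has friction (1.5 N at the knob) and stays where it is left.
- disc_hole (a point): Centre of the only hole (12 mm diameter) in the steel guard disc that turns with the lever, on its upper face, 62 mm above the bench. The disc is 92 mm across and 3 mm thick, centred on the lever's axis; the hole is 34 mm from the axis, opposite the arm. It stands over the reset hole with the lever at 0; elsewhere the disc covers the reset hole.
- lever_pivot (a point): Point on the lever's upright turning axis, at the height of the lid's top (58 mm above the bench).
- lever_knob (a point): Centre of the lever's upright round black knob: 18 mm diameter, 38 mm tall (its top is 18 mm above this point, 108 mm above the bench; the point is 90 mm above the bench), standing on the end of the 11 mm wide aluminium arm, 62 mm from the turning axis. Nothing else is on the box is taller than 18 mm above the lid.
- reset_hole (a point): Centre of the reset hole's mouth at the top of the lid, 58 mm above the bench: a round hole of 12 mm diameter, 44 mm from the box's centre towards its -y end. z points up out of the hole. The button lies 20 mm below this point, at the bottom of a 16 mm wide well.
- reset_button (a joint): Travel of the recessed reset button, in m: 0 = out, 0.004 = fully down. It is sprung: 2 N to start, 5 N at the end of its travel, then it meets a firm stop; it springs back when let go.
- button_face (a point): Centre of the button's round flat upper face (15 mm diameter), facing up; moves down with the button; 38 mm above the bench when out.
- tool_stand: Tool stand fixed to the bench: aluminium plate 46 (x) x 176 (y) mm, its top 74 mm above the bench, over a base 60 x 176 mm. Origin at the centre of its underside, y along the row of three holes (15 mm, 56 mm apart). In each hole hangs one tool, upright, by its flange; which tool hangs where changes.
- stylus: Reset stylus, 136 mm long, 60 g, loose, origin at its pin's lower end, z up along it towards the handle. From below: pin 5 mm diameter and 42 mm long; shank 13 mm diameter up to 66 mm; steel flange 24 mm diameter, 66 to 70 mm, that rests on the stand's plate; slim round black handle 16 mm diameter, 70 to 136 mm.
- stylus_grip (a point): Centre of the stylus's handle, 103 mm above its pin's end and 33 mm below the top of the handle; 111 mm above the bench while in the stand.
- stylus_tip (a point): Lower end of the stylus's pin (round nose).
- driver_a_grip (a point): Centre of the handle of a nut driver: as tall as the stylus (tops 144 mm above the bench), but with a thick round handle of 26 mm diameter and a shank of 13 mm that does not enter the reset hole. To be left standing in the stand.
- driver_b_grip (a point): Centre of the handle of the other nut driver, of the same size. To be left standing in the stand.
Things that resemble listed ones, but are neither listed nor needed, are in the scene too. What is shaped like the part that bears driver_a_grip but turquoise is not meant.

How it is judged:
By the outcome, as a careful person would: the job done as asked, in the order asked, and still so for the second after the job is handed in, while the arm keeps its last pose, push and grip.
It also fails if it takes over 64 s, if anything falls off the work surface, if the arm or the gripper's body presses on something with over 40 N, if the wrist force passes 120 N, or if a joint passes its speed limit or range.

## Robot

A 6-joint arm with a two-finger parallel gripper is mounted at the origin on a cart in front of the work surface, level with it; the furniture and walls round the work are solid. World frame = base frame: x ahead of the robot, y to its left, z up, the work surface at z = 0. Lengths are in m, angles in rad, forces in N, time in s.
With the tool pointing down it reaches from about 0.35 to 0.8 m from the base axis. Payload 7.3 kg.
Tool frame: the origin (TCP) lies between the finger pads; the fingertips stand 25 mm ahead of it and the grasp point (between the pads) lies 6 mm ahead of it (r.tip_extent is the distance from the TCP to the fingertips, in m); z points along the fingers, y is the direction in which the jaws open and shut (so a half turn about z gives the same grasp; the last joint's range is limited). The gripper opens to 85 mm and grips with 20 to 120 N. Pads are 22 mm wide; open, the fingers measure 114 mm over their backs; the gripper's body (76 mm by 85 mm) begins 54 mm behind the grasp point. The pads swing forward as they close: fully open they stand 13 mm farther back than shut.
Start: joints at [1.071, 0.342, 1.524, -0, 1.275, -0.146], TCP at [0.182, 0.493, 0.256] pointing down, gripper open.
Joint ranges: [-2.53, 2.53], [-0.77, 2.02], [0.04, 2.7], [-1, 4.14], [0.28, 2.66], [-3.11, 3.11]. Speed limits (rad/s): [2.57, 2.57, 3.14, 3.14, 3.14, 3.14].

## Interface

Orientations are given as a unit quaternion [x, y, z, w].
In Python, from workcell import r, command_gripper, optics gives the robot as it stands. The module is installed in compiled form; this text tells all that it offers. Calls block until the motion is done:
- r.reach(position, orientation): joint-space move of the TCP to a pose.
- r.move_straight(position, orientation=None, speed=0.15, max_force=None): straight line of the TCP; orientation=None keeps the orientation; speed is the mean speed in m/s. With max_force (N) it stops when the force on the tool has changed by that much, and returns True; else False.
- r.movej(angles): joint-space move.
- command_gripper(opening, force=None): finger opening in m; force is the grip in N (None keeps the last); returns when the fingers have stopped.
- r.hold(seconds).
- r.solve_ik(position, orientation): joint angles nearest the present ones, or None.
- r.read_state(): the state.
- optics.get_image(name): name is "scene" or "side" or "wrist"; returns (picture, depth): 420x560x3 uint8, red, green, blue; 420x560 float32, m along the optical axis (not along the pixel's ray), 0 where there is no reading.
- optics.camera_model(name): a dict with "K" (3x3 intrinsics, pixels), "R" (3x3) and "t" (3): a world point X has camera coordinates R X + t; the wrist camera has in their place "tool_from_camera" (4x4, takes a point from camera to tool coordinates, whose origin is the TCP and whose axes are the flange's). Camera axes: x right, y down, z forward; pixel columns grow to the right and rows downward; lengths in m; the calibration is good to about 2 mm. A picture is of the moment at which its call begins: read the wrist's pose just before it. camera_model takes no time and is no camera call.
A pose or a line that the arm cannot do raises r.PlanningError and nothing moves.
- r.finish_job(): hands the job in, once; it reports no verdict.
The state is a dict: "time_s": time; "joint_positions": joint angles; "dq": joint speeds; "tau": joint torques, N m; "eef_pos": TCP position; "eef_rot": TCP orientation; "contact_force": force on the tool from outside, world axes, zero at the start; "torque": the same for the moment, N m; "grip_width": finger opening in m.
Only numpy, scipy, OpenCV 4.12 (cv2) and the standard library are available. Lean on these libraries where they do the work, as an engineer would, in place of code of your own. Each camera call takes 0.05 s, during which the arm holds its last target. There are 200 camera calls.

## Working session

There is one attempt and no reset: what is moved stays moved. The work goes in short steps, each a Python script; the robot and the scene stay as the last script left them, time stands still between calls to the robot, and variables do not carry over. Pictures are saved under pics/ and viewed, about 8 in all and at most 12, crops included, and the job is handed in when it is done.

```bash
mkdir -p pics
python3 - <<'E'
from workcell import r, command_gripper, optics
import cv2,numpy as np
for n in ["scene","side"]:
    p,d=optics.get_image(n); cv2.imwrite(f"pics/{n}0.png",p[:,:,::-1]); np.savez(f"{n}0.npz",p=p,d=d,**optics.camera_model(n))
    m=optics.camera_model(n); print(n,m["K"].tolist(),(-m["R"].T@m["t"]).round(3))
print(r.read_state()["time_s"],r.read_state()["eef_rot"],optics.camera_model("wrist"))
E
```

```text
scene [[488.26992693322717, 0.0, 282.37901040442244], [0.0, 488.26992693322717, 207.54019634386134], [0.0, 0.0, 1.0]] [-0.067 -0.507  0.841]
side [[413.1804402319099, 0.0, 283.90074436908094], [0.0, 413.1804402319099, 210.84913748055274], [0.0, 0.0, 1.0]] [ 0.015 -0.859  0.53 ]
0.1 [ 1.75947125e-01  9.84399375e-01 -6.53365049e-04 -2.28806690e-04] {'K': array([[354.71763512,   0.        , 273.04645964],
       [  0.        , 354.71763512, 206.66756347],
       [  0.        ,   0.        ,   1.        ]]), 'tool_from_camera': array([[ 2.02020309e-04, -9.53622092e-01, -3.01006420e-01,
         7.74191707e-02],
       [ 9.99999516e-01,  4.82414014e-04, -8.57192517e-04,
        -2.37829607e-04],
       [ 9.62647437e-04, -3.01006101e-01,  9.53621728e-01,
        -1.18602821e-01],
       [ 0.00000000e+00,  0.00000000e+00,  0.00000000e+00,
         1.00000000e+00]])}
```

View pics/scene0.png

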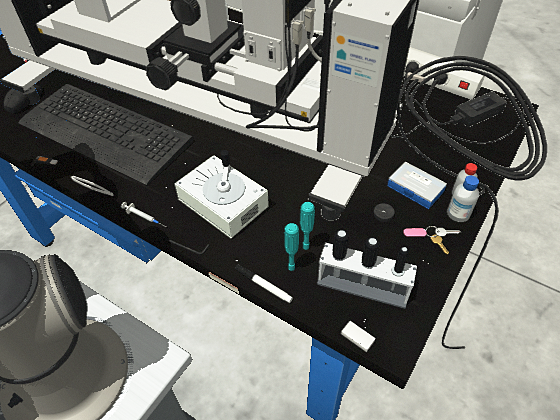

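View pics/side0.png

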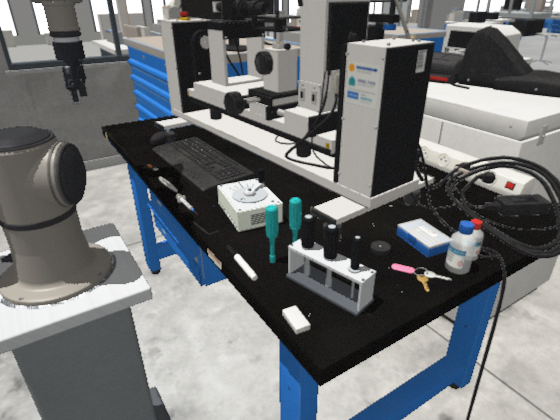

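Scene: the control box is at about (222,195), with the lever knob at (224,160). The stand's tools are at (341,240), (372,243) and (404,253); the last looks slim, so it is my stylus candidate. The two turquoise drivers at (291,235) and (307,215) are decoys. Next I measure and take a close crop.

```bash
cat > h.py <<'E'
import numpy as np,cv2
def cloud(f):
    z=np.load(f); d=z["d"]; K=z["K"]; v,u=np.mgrid[:d.shape[0],:d.shape[1]]
    c=np.stack([(u-K[0,2])/K[0,0]*d,(v-K[1,2])/K[1,1]*d,d],-1)
    X=(c-z["t"])@z["R"]; X[d==0]=np.nan
    return z["p"],X
E
python3 - <<'E'
from h import *
ims=[]
for f,box,st in [("scene0.npz",(165,140,285,245),(275,190,425,310)),("side0.npz",(205,165,290,235),(250,190,385,310))]:
    p,X=cloud(f)
    for (a,b,c,d) in (box,st): ims.append(cv2.resize(p[b:d,a:c,::-1],(400,300),interpolation=cv2.INTER_CUBIC))
    for nm,(a,b,c,d),zl,zh in (("lid",box,.053,.066),("plate",st,.069,.079)):
        P=X[b:d,a:c].reshape(-1,3); P=P[(P[:,2]>zl)&(P[:,2]<zh)]
        med=np.median(P,0); P=P[np.linalg.norm(P-med,axis=1)<.13]
        print(f,nm,len(P),np.median(P[:,2]).round(4),cv2.minAreaRect((P[:,:2]*1000).astype(np.float32)))
    for nm,(a,b,c,d),zl,zh in (("knob",box,.085,.115),("handles",st,.09,.16)):
        m=((X[b:d,a:c,2]>zl)&(X[b:d,a:c,2]<zh)).astype(np.uint8)
        n,l,s,ce=cv2.connectedComponentsWithStats(m)
        for i in range(1,n):
            if s[i,4]<15: continue
            Q=X[b:d,a:c][l==i]; print(f,nm,s[i,4],"px",(ce[i]+[a,b]).round(),"med",np.median(Q,0).round(4),"min",Q.min(0).round(3),"max",Q.max(0).round(3))
cv2.imwrite("pics/crop.png",np.vstack([np.hstack(ims[:2]),np.hstack(ims[2:])]))
E
```

```text
scene0.npz lid 3004 0.0579 ((466.2158203125, 4.889404296875), (173.40150451660156, 122.51502990722656), 81.01654815673828)
scene0.npz plate 1686 0.0732 ((485.2022705078125, -320.4877014160156), (149.8595733642578, 236.19622802734375), 11.680380821228027)
scene0.npz knob 64 px [278. 142.] med [ 0.6223 -0.0475  0.0911] min [ 0.617 -0.06   0.085] max [ 0.626 -0.018  0.103]
scene0.npz knob 90 px [225. 156.] med [0.5141 0.0237 0.1026] min [0.507 0.017 0.086] max [0.527 0.037 0.11 ]
scene0.npz handles 298 px [307. 213.] med [ 0.4541 -0.2205  0.1223] min [ 0.448 -0.23   0.09 ] max [ 0.473 -0.204  0.139]
scene0.npz handles 305 px [291. 235.] med [ 0.394  -0.2225  0.1248] min [ 0.387 -0.232  0.09 ] max [ 0.413 -0.205  0.138]
scene0.npz handles 362 px [340. 242.] med [ 0.4226 -0.3082  0.1289] min [ 0.416 -0.318  0.09 ] max [ 0.441 -0.292  0.147]
scene0.npz handles 379 px [370. 250.] med [ 0.4361 -0.3612  0.1287] min [ 0.431 -0.372  0.09 ] max [ 0.455 -0.346  0.146]
scene0.npz handles 212 px [401. 258.] med [ 0.4528 -0.4142  0.123 ] min [ 0.449 -0.422  0.09 ] max [ 0.463 -0.404  0.147]
side0.np
[... 475 characters left out ...]
px [271. 224.] med [ 0.3955 -0.2251  0.1002] min [ 0.388 -0.23   0.085] max [ 0.411 -0.21   0.115]
side0.npz handles 434 px [366. 195.] med [ 0.6424 -0.2469  0.1034] min [ 0.632 -0.259  0.09 ] max [ 0.696 -0.159  0.128]
side0.npz handles 665 px [302. 220.] med [ 0.435  -0.3028  0.1213] min [ 0.418 -0.317  0.09 ] max [ 0.474 -0.206  0.148]
side0.npz handles 306 px [271. 217.] med [ 0.397  -0.2245  0.119 ] min [ 0.388 -0.23   0.09 ] max [ 0.413 -0.205  0.141]
side0.npz handles 425 px [330. 239.] med [ 0.439  -0.365   0.1227] min [ 0.431 -0.372  0.09 ] max [ 0.457 -0.346  0.148]
side0.npz handles 272 px [355. 251.] med [ 0.455  -0.4155  0.1205] min [ 0.45 -0.42  0.09] max [ 0.466 -0.404  0.147]
```

View pics/crop.png

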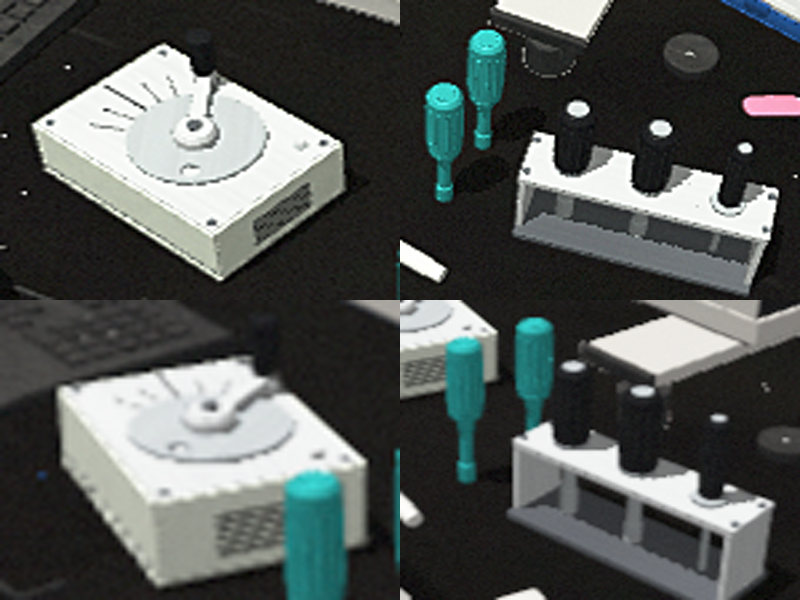

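The crop confirms the choice: the slim tool with a visible flange, at stand pixel (404,253), is the stylus. The other two black tools are thick drivers. The long mark is at about (200,173), on the +y end. The lever reads about 0.88 rad and the knob radius checks at 60.5 mm against the stated 62. Next is a wrist view over the box.

```bash
cat >> h.py <<'E'
from scipy.spatial.transform import Rotation as Ro
def q(h):  # tool down, tool x at heading h (rad)
    c,s=np.cos(h),np.sin(h); return Ro.from_matrix(np.array([[c,s,0],[s,-c,0],[0,0,-1.]])).as_quat()
def wrist(name):
    from workcell import r,optics
    s=r.read_state(); p,d=optics.get_image("wrist"); m=optics.camera_model("wrist")
    T=np.eye(4); T[:3,:3]=Ro.from_quat(s["eef_rot"]).as_matrix(); T[:3,3]=s["eef_pos"]; T=T@m["tool_from_camera"]
    R=T[:3,:3].T; np.savez(name+".npz",p=p,d=d,K=m["K"],R=R,t=-R@T[:3,3]); cv2.imwrite(f"pics/{name}.png",p[:,:,::-1])
def ray(f,uv,z):  # pixel -> world point at height z
    n=np.load(f); K,R,t=n["K"],n["R"],n["t"]; c=-R.T@t; d=R.T@np.linalg.solve(K,[uv[0],uv[1],1]); return c+d*(z-c[2])/d[2]
def proj(f,X):
    n=np.load(f); a=n["K"]@(n["R"]@np.asarray(X)+n["t"]); return a[:2]/a[2]
E
python3 - <<'E'
from h import *
from workcell import r
p,X=cloud("scene0.npz"); P=X.reshape(-1,3)
m=(P[:,0]>.47)&(P[:,0]<.66)&(abs(P[:,1]-.03)<.13)&(P[:,2]>.115)&(P[:,2]<.4)
print("obst",m.sum(),P[m].min(0) if m.any() else "")
r.reach([.455,.0,.22],q(np.radians(190))); wrist("w1"); print(r.read_state()["time_s"],r.read_state()["eef_pos"])
E
```

```text
obst 6216 [ 0.50770237 -0.09999351  0.11536634]
2.1833 [0.45504099 0.00063831 0.22006087]
```

View pics/w1.png

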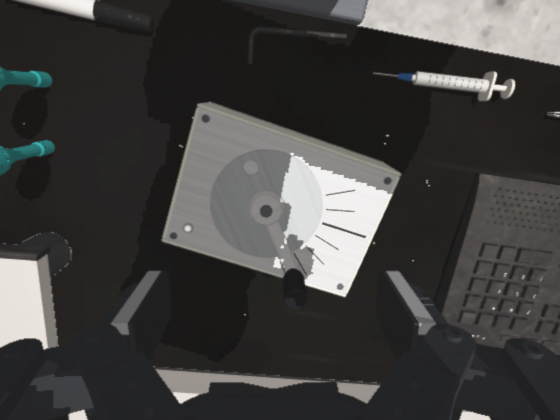

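Wrist view: the pivot is at (266,211), the disc hole at (251,167), the long mark runs (322,223) to (365,237), and the knob is at (293,285). I refine the box pose from this.

Run:
```python
from h import *
from workcell import r
f="w1.npz"; p,X=cloud(f)
M=((X[...,2]>.052)&(X[...,2]<.068)); M[300:]=0
n,l,s,c=cv2.connectedComponentsWithStats(M.astype(np.uint8)); i=1+s[1:,4].argmax()
P=X[l==i]; rc=cv2.minAreaRect((P[:,:2]*1000).astype(np.float32)); print(len(P),np.median(P[:,2]),rc)
hole=ray(f,(251,167),.062); pv=ray(f,(266,211),.068); a,b=ray(f,(322,223),.058),ray(f,(365,237),.058)
print("hole",hole,"pivot",pv,"r",np.linalg.norm((hole-pv)[:2]))
print("mark heading",np.degrees(np.arctan2(*(b-a)[1::-1])),"arm heading from hole",np.degrees(np.arctan2(*(pv-hole)[1::-1])))
K=X[l*0+((X[...,2]>.085)&(X[...,2]<.115)).astype(int)==1]; K=K[np.linalg.norm(K[:,:2]-[.516,.027],axis=1)<.025]
print("knob",len(K),K.min(0),K.max(0),np.median(K,0))
o=X[230:330,270:330]; 
p0,X0=cloud("scene0.npz"); P=X0.reshape(-1,3); 
for lo,hi in ((-.1,-.05),(-.05,0),(0,.05),(.05,.1),(.1,.15)):
    m=(P[:,0]>.535)&(P[:,1]>lo)&(P[:,1]<hi)&(P[:,2]>.115)&(P[:,2]<.5); print(lo,hi,"min x",P[m,0].min() if m.any() else None)
```

```text
26437 0.05927615640702514 ((466.19439697265625, 6.478996276855469), (170.2849578857422, 120.22852325439453), 81.32154083251953)
hole [ 0.43536021 -0.0208074   0.062     ] pivot [ 0.46738769 -0.00319024  0.068     ] r 0.03655302228918385
mark heading 81.20190872943598 arm heading from hole 28.81360751019376
knob 708 [0.50783089 0.01965576 0.08505358] [0.52621537 0.03699105 0.11048723] [0.51300097 0.02747776 0.1078282 ]
-0.1 -0.05 min x 0.5948399507580864
-0.05 0 min x 0.5798079206671968
0 0.05 min x 0.582147776187931
0.05 0.1 min x 0.5974559288580401
0.1 0.15 min x 0.5350197619173742
```

```bash
cat >> h.py <<'E'
BC=np.array([.4662,.0065]); BH=np.radians(81.3); BY=np.array([np.cos(BH),np.sin(BH)]); PV=BC-.010*BY; RH=BC-.044*BY
def knob(a,rad=.062): return PV+rad*np.array([np.cos(BH-a),np.sin(BH-a)])
E
python3 - <<'E'
from h import *
from workcell import r,command_gripper
h0=np.radians(187); a0=.874
k=[.517,.0283]; print(knob(a0),k)
command_gripper(.05,force=30)
r.reach([*k,.16],q(h0)); 
print(r.move_straight([*k,.103],speed=.08,max_force=8)); 
command_gripper(0,force=30); print(r.read_state()["grip_width"],r.read_state()["contact_force"])
for a in np.linspace(a0,0,7)[1:]:
    r.move_straight([*knob(a),.103],q(h0+a0-a),speed=.08)
    s=r.read_state(); print(round(a,2),s["eef_pos"][:2],s["contact_force"].round(1) if hasattr(s["contact_force"],"round") else s["contact_force"])
command_gripper(.05); s=r.read_state()
r.move_straight([*knob(0),.17],speed=.15)
r.reach([*(PV+[-.005,0]),.22],q(np.radians(190))); wrist("w2"); print(r.read_state()["time_s"])
E
```

```text
[0.5177068  0.02875447] [0.517, 0.0283]
False
0.016397511156946536 [0.44309105 0.45955226 3.69370254]
0.73 [0.51188616 0.03596385] [-3.7 -2.1  5.8]
0.58 [0.50565971 0.0422991 ] [-3.6 -2.8  6.1]
0.44 [0.49858662 0.04765107] [-2.5 -3.6  5.5]
0.29 [0.49081677 0.05194229] [-2.3 -4.9  4.4]
0.15 [0.48250936 0.05502437] [-1.6 -5.5  5.1]
0.0 [0.47391696 0.05687986] [-1.8 -5.5  4.4]
7.8417
```

View pics/w2.png

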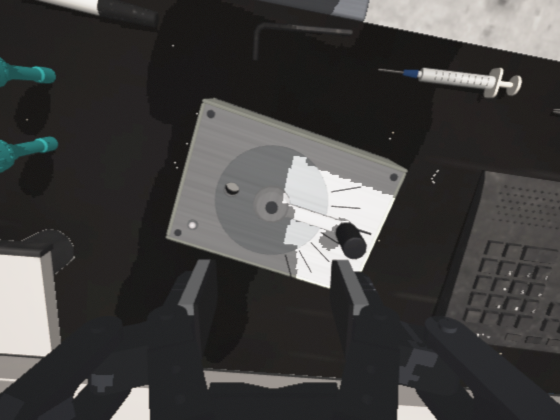

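Run:
```python
from h import *
f="w2.npz"; p,X=cloud(f)
K=X.reshape(-1,3); K=K[(K[:,2]>.09)&(K[:,2]<.115)]; K=K[np.linalg.norm(K[:,:2]-knob(0),axis=1)<.025]
print("knob",len(K),K.min(0),K.max(0)," exp",knob(0)); kc=(K.min(0)+K.max(0))[:2]/2
print("knob lever", BH-np.arctan2(*(kc-PV)[::-1]))
for nm,P,z in (("pivot",PV,.068),("reset",RH,.058),("dischole exp",RH,.062)): print(nm,proj(f,[*P,z]))
# rim of the disc hole and disc pivot
c=p[150:250,195:395,::-1]; c=cv2.resize(c,(800,400),interpolation=cv2.INTER_CUBIC)
c=cv2.convertScaleAbs(c,alpha=1.5); cv2.imwrite("pics/w2c.png",c)
```

```text
knob 678 [0.46475198 0.04879819 0.09005824] [0.48175317 0.06620551 0.11089964]  exp [0.47406556 0.05790168]
knob lever -0.012086769331219882
pivot [271.72310479 204.37167237]
reset [232.16475348 187.85366703]
dischole exp [231.61640912 189.09208787]
```

View pics/w2c.png

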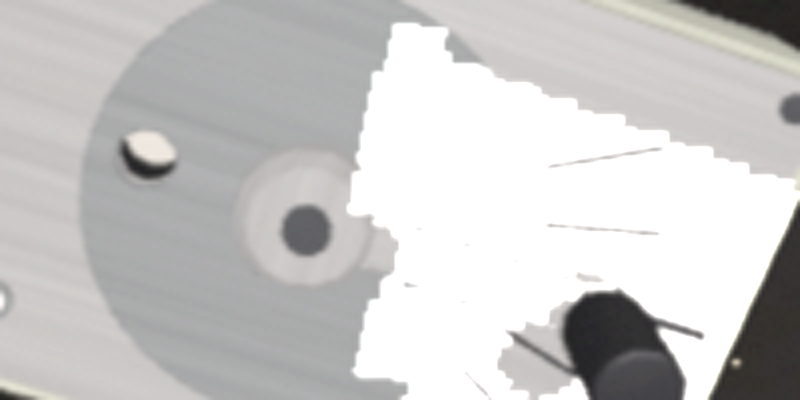

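The disc hole is at (232,188.7), against the expected (231.6,189.1). Through it the light button face shows, with only the parallax wall of the well dark, so the holes line up and the lever is on neutral. Next, the stylus.

Run:
```python
from h import *
from workcell import r,command_gripper
h=np.radians(104.8); S=np.array([.456,-.413])
r.reach([.40,-.12,.26],q(np.radians(142)))
r.reach([*(S),.26],q(h)); wrist("w3")
p,X=cloud("w3.npz"); P=X.reshape(-1,3); P=P[(P[:,2]>.10)&(P[:,2]<.15)]; P=P[np.linalg.norm(P[:,:2]-S,axis=1)<.022]
T=P[P[:,2]>.138]
print("handle",len(P),P.min(0),P.max(0),"top",len(T),T.min(0),T.max(0),T.mean(0), r.read_state()["time_s"])
```

```text
handle 685 [ 0.45070386 -0.41972988  0.10013127] [ 0.46754269 -0.40328373  0.14725675] top 387 [ 0.45134995 -0.41972988  0.13813416] [ 0.46666117 -0.40425807  0.14725675] [ 0.45868873 -0.41098758  0.14358341] 9.6417
```

View pics/w3.png

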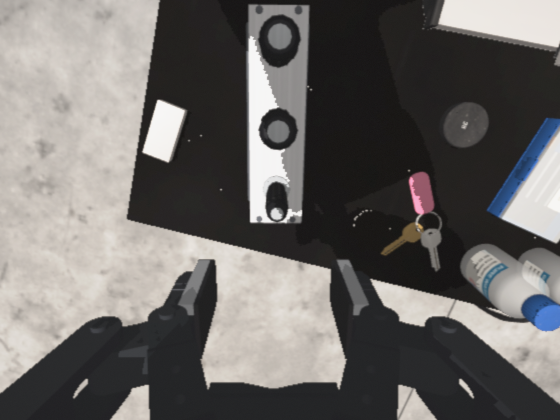

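The wrist view shows the slim stylus at (276,205) between the jaws' plane and two thick drivers at (278,128) and (279,40). Its top is at (0.459, -0.412). I grasp it, lift, and carry it over the box.

Run:
```python
from h import *
from workcell import r,command_gripper,optics
h=np.radians(104.8); S=np.array([.4585,-.4118])
r.move_straight([*S,.18],q(h),speed=.2)
print(r.move_straight([*S,.117],speed=.08,max_force=8))
command_gripper(0,force=70); s=r.read_state(); print(s["grip_width"],s["contact_force"],s["eef_pos"])
r.move_straight([*S,.285],speed=.12); print(r.read_state()["grip_width"])
r.reach([.40,-.2,.285],q(np.radians(125)))
r.reach([*RH,.215],q(np.radians(142)))
s=r.read_state(); print(s["time_s"],s["eef_pos"],s["grip_width"],"RH",RH)
wrist("w4")
for n in ("scene","side"):
    p,d=optics.get_image(n); np.savez(n+"4.npz",p=p,d=d,**optics.camera_model(n))
    u,v=proj(n+"4.npz",[*RH,.09]).astype(int); print(n,u,v)
    cr=p[v-50:v+50,u-50:u+50,::-1]; cv2.imwrite(f"pics/{n}4.png",cr)
a=[cv2.resize(cv2.imread(f"pics/{n}4.png"),(400,400),interpolation=cv2.INTER_CUBIC) for n in ("scene","side")]
cv2.imwrite("pics/c4.png",np.hstack(a))
```

```text
False
0.01417045029527664 [-1.23510433  0.47961271  3.34232162] [ 0.45867811 -0.41201022  0.11760553]
0.014375523806919633
14.75 [ 0.46020354 -0.03819892  0.21514599] 0.014539584034711032 RH [ 0.45954452 -0.03699373]
scene 232 185
side 253 189
```

View pics/c4.png

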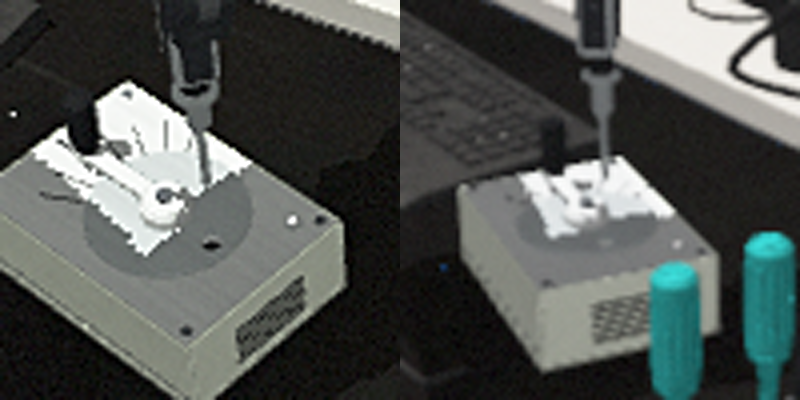

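View pics/w4.png

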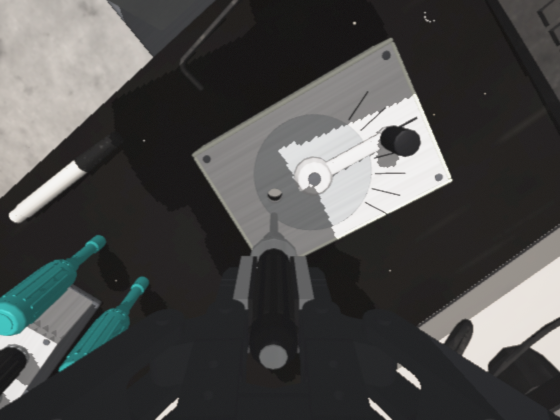

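Run:
```python
from h import *
print("tip from wrist",ray("w4.npz",(274,213.5),.107)," hole from w4",ray("w4.npz",(275,194.5),.062),"RH",RH, "proj RH .062",proj("w4.npz",[*RH,.062]))
for n in ("scene4.npz","side4.npz","w4.npz"):
    p,X=cloud(n); P=X.reshape(-1,3); P=P[(P[:,2]>.10)&(P[:,2]<.25)]; P=P[np.linalg.norm(P[:,:2]-RH,axis=1)<.02]
    for lo,hi in ((.10,.115),(.115,.13),(.13,.145),(.153,.170)):
        Q=P[(P[:,2]>lo)&(P[:,2]<hi)]
        if len(Q)>3: print(n,lo,len(Q),"mid",((Q.min(0)+Q.max(0))/2).round(4),"min z",Q[:,2].min().round(4))
    # pin end, for comparison
    print(n,"proj tip at RH",proj(n,[*RH,.107]))
```

```text
tip from wrist [ 0.45962892 -0.03768531  0.107     ]  hole from w4 [ 0.45958145 -0.03656992  0.062     ] RH [ 0.45954452 -0.03699373] proj RH .062 [274.55114979 194.78130255]
scene4.npz 0.1 8 mid [ 0.4596 -0.0403  0.1097] min z 0.106
scene4.npz 0.115 12 mid [ 0.4598 -0.0403  0.1229] min z 0.1161
scene4.npz 0.13 13 mid [ 0.4594 -0.0408  0.1377] min z 0.1312
scene4.npz 0.153 30 mid [ 0.4578 -0.0412  0.1602] min z 0.1535
scene4.npz proj tip at RH [232.07384936 179.96763476]
side4.npz 0.1 4 mid [ 0.4609 -0.0383  0.1121] min z 0.1108
side4.npz 0.115 11 mid [ 0.4611 -0.0396  0.1229] min z 0.1171
side4.npz 0.13 12 mid [ 0.4607 -0.0384  0.1385] min z 0.1323
side4.npz 0.153 35 mid [ 0.4601 -0.0389  0.1621] min z 0.1543
side4.npz proj tip at RH [252.90565941 183.37831532]
w4.npz 0.1 24 mid [ 0.4592 -0.0374  0.1114] min z 0.108
w4.npz 0.115 59 mid [ 0.459  -0.0379  0.1225] min z 0.1151
w4.npz 0.13 59 mid [ 0.4598 -0.0378  0.1361] min z 0.1304
w4.npz 0.153 78 mid [ 0.4574 -0.0361  0.1566] min z 0.1532
w4.npz proj tip at RH [274.73120926 212.80761277]
```

The tip is within 1 mm of the hole axis and the stylus hangs upright: the pin points at (274,213) and the hole is at (275,194) in the wrist view. I insert it and press.

Run:
```python
from h import *
from workcell import r
t=RH+[-.0003,.0008]; Q=q(np.radians(142))
def st(n): s=r.read_state(); print(n,round(s["time_s"],2),np.round(s["eef_pos"],4),np.round(s["contact_force"],2),round(s["grip_width"],4))
st("0")
r.move_straight([*t,.18],Q,speed=.06); st("near")
b=r.move_straight([*t,.150],speed=.04,max_force=5); st(f"in {b}")
if not b:
    for z in (.147,.145,.143,.141,.139,.137):
        b=r.move_straight([*t,z],speed=.02,max_force=12); st(f"press {z} {b}")
        if b or abs(r.read_state()["contact_force"][2])>14: break
    r.hold(.5); st("held")
```

```text
0 14.9 [ 0.46   -0.0386  0.2156] [ 0.03 -0.44 -1.01] 0.0144
near 15.63 [ 0.4594 -0.0362  0.18  ] [-0.37 -0.03 -1.03] 0.014
in False 16.53 [ 0.4594 -0.0362  0.1501] [ 0.35 -0.57 -0.01] 0.0142
press 0.147 False 16.83 [ 0.4596 -0.0362  0.1472] [0.94 0.11 0.15] 0.0148
press 0.145 False 17.08 [ 0.4595 -0.0363  0.1452] [0.34 1.14 2.31] 0.0142
press 0.143 False 17.33 [ 0.4595 -0.0363  0.1431] [0.71 0.11 3.56] 0.0146
press 0.141 False 17.58 [ 0.4599 -0.0364  0.1423] [-0.29 -0.41 14.51] 0.0145
held 18.08 [ 0.4599 -0.0364  0.1423] [-1.54  0.27 13.96] 0.0144
```

The force matches the button: it starts at about TCP 0.146, rises to 3.6 N at 0.143, then meets a firm stop at 0.1423 with 14 N. One last look before handing in.

Run:
```python
from h import *
from workcell import r,optics
wrist("w5"); p,d=optics.get_image("scene"); 
a=cv2.resize(p[130:310,150:430,::-1],(560,360)); b=cv2.imread("pics/w5.png")[20:280,180:480]; cv2.imwrite("pics/f.png",np.hstack([a[:, :470],cv2.resize(b,(330,286)).copy() if 0 else cv2.copyMakeBorder(cv2.resize(b,(330,286)),0,74,0,0,cv2.BORDER_CONSTANT)]))
p,X=cloud("w5.npz"); K=X.reshape(-1,3); K=K[(K[:,2]>.09)&(K[:,2]<.115)]; K=K[np.linalg.norm(K[:,:2]-knob(0),axis=1)<.025]
kc=(K.min(0)+K.max(0))[:2]/2; print("lever",BH-np.arctan2(*(kc-PV)[::-1]),len(K)); s=r.read_state(); print(s["contact_force"],s["eef_pos"])
```

```text
lever -0.007156721117943299 1921
[-1.12998288  0.94933117 14.01360581] [ 0.45992513 -0.03640322  0.14229627]
```

View pics/f.png

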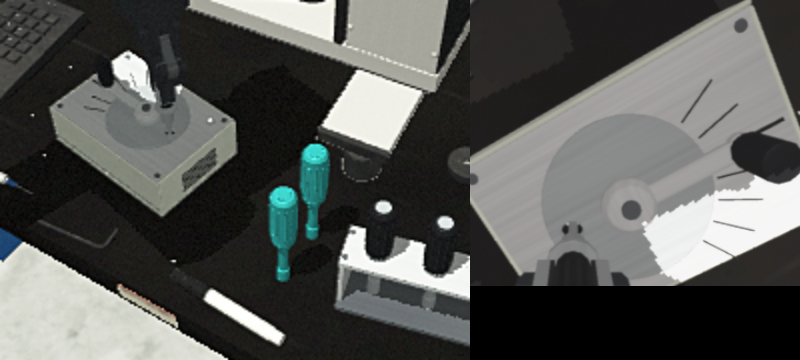

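The stylus pin is down in the hole, the arm lies over the long mark (its end shows beyond the knob), and both thick drivers still stand in the stand. Handing in.

```bash
python3 -c "
from workcell import r
r.finish_job(); print(r.read_state()['time_s'],r.read_state()['contact_force'])"
```

```text
the job is handed in; nothing more can be done
the job is handed in; nothing more can be done
```

The job is handed in at about 18 s of robot time, with the stylus still gripped and holding the reset button down.

- **Lever:** I gripped the knob and swung the lever from about 0.87 rad onto the long neutral mark. The last check reads about -0.01 rad, which is within measurement error. The disc hole was within half a pixel of where neutral puts it, with the button visible through it.
- **Stylus:** I took the slim stylus from the end of the stand and put its pin down through both holes with no contact on the way in.
- **Button:** The force rose to 3.6 N along the spring, then met the firm stop after about 4 mm of travel. It was still steady at about 14 N just before hand-in.
- **Nut drivers:** Both thick drivers were still standing in the stand in the last image.

The scene camera put the stylus about 3 mm away from where the wrist camera did. I went by the wrist camera, and the clean insertion bore it out. No check failed.

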